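Put the polish bottle back in the empty pocket of the stand

ROBOT

A 7-joint arm with a two-finger parallel gripper is mounted at the origin on the work surface; the furniture and walls round the work are solid. World frame = base frame: x ahead of the robot, y to its left, z up, the work surface at z = 0. Lengths are in m, angles in rad, forces in N, time in s.
With the tool pointing down it reaches from about 0.425 to 0.825 m from the base axis. Payload 3.6 kg.
Tool frame: the origin (TCP) lies between the finger pads; the fingertips stand 17 mm ahead of it and the grasp point (between the pads) lies 2 mm behind it; z points along the fingers, y is the line along which they close (so a half turn about z gives the same grasp; the last joint's range is limited). The gripper opens to 85 mm and grips with 20 to 120 N. Pads are 22 mm wide; open, the fingers measure 114 mm over their backs; the gripper's body (76 mm by 85 mm) begins 54 mm behind the grasp point. The pads swing forward as they close: fully open they stand 13 mm farther back than shut.
Start: joints at [-0.026, 0.615, -0.013, 1.423, 0.008, 1.103, -0.04], TCP at [0.65, 0, 0.248] pointing down, gripper open.
Joint ranges: [-3.12, 3.12], [-0.3, 2.06], [-1.34, 1.32], [0.26, 2.42], [-1.36, 4.5], [0.01, 1.98], [-2.84, 2.84]. Speed limits (rad/s): [2.79, 2.79, 3.14, 3.14, 3.14, 3.14, 3.14].

INTERFACE

Orientations are given as a unit quaternion [w, x, y, z].
In Python, from station import read_state, camera, camera_model, job_done gives the robot as it stands.
- The arm moves only by the tool arm_command, never from a script. Its argument "steps" is a list of rows, each a list of 5 numbers: the closure in counts, from 0 (fully open) to 255 (shut), then the shift along the world's x, y, z in cm, then the turn about the world's z in degrees. In form: [[jaw, tx, ty, tz, yaw], ...]. A call has 1 to 20 rows; each row is the pose to reach, as a shift and turn from the pose commanded when the call began; what a row does not reach only later rows make up. A row lasts 1/10 s, in which the tool goes at most 50 mm and 8.59 degrees, less where a joint would pass 70% of its speed; a pose out of reach is approached as far as the arm can. A call with a gripper value outside its range is refused whole. The fingers move at their own pace and stop on an object; "force" is the grip in N (left out, the last holds). Time passes only in rows, so rows that repeat a pose let the fingers close. It gives the time, the measured TCP pose, the force, the opening and the grip force at its end, in the units of the state.
- read_state(): the state, without advancing time (a new reading comes with each control period).
- camera(name): name is "scene" or "side" or "wrist"; returns (picture, depth): 384x512x3 uint8, red, green, blue; 384x512 float32, m along the optical axis (not along the pixel's ray), 0 where there is no reading.
- camera_model(name): a dict with "vfov" (degrees; the focal length in pixels is half the picture's height over the tangent of half this angle, whatever the lens; pixels are square), "cx", "cy" (the principal point, pixels), "world_to_cam" (4x4, takes a point from world to camera coordinates). Camera axes: x right, y down, z forward; pixel columns grow to the right and rows downward; lengths in m; the calibration is good to about 2 mm. The wrist camera is an equidistant fisheye: a pixel r from the principal point sees the ray r / f radians off the axis. A picture is of the moment at which its call begins: read the wrist's pose just before it. camera_model takes no time and is no camera call; for the wrist camera it gives the pose at the moment of the call.
- job_done(): hands the job in; it is judged then, once.
The state is a dict: "time": time; "joint_positions": joint angles; "dq": joint speeds; "joint_torque": joint torques, N m; "tcp_pos": TCP position; "tcp_rot": TCP orientation; "force": force on the tool from outside, world axes, zero at the start; "torque": the same for the moment, N m; "width": finger opening in m; "finger_force": force on a finger pad.
Only numpy, scipy, OpenCV 4.12 (cv2) and the standard library are available. Lean on these libraries where they do the work, as an engineer would, in place of code of your own. Each camera call takes 0.05 s, during which the arm holds its last target. There are 200 camera calls.

TASK

One nail polish bottle has been left out on the table. Put it away: stand it upright, fully down, in the one pocket of the wooden polish stand that is empty, and leave the three bottles that are already in the stand standing in their pockets.

Things in the scene. Friction and masses are not known exactly. Their poses are not given: they have to be found in the camera images.
- polish_mid (a point): Nail polish bottle standing alone on the table: rectangular body 27 mm (its x) by 34 mm (y), 37 mm high, under a slim upright cap 12 to 14 mm across on the same axis, reaching up to 88 mm. Rigid, 0.04 to 0.08 kg, turned up to 25 degrees. The point is half-way up its axis, 44 mm above its underside; z up. The slim round bottle on the table is not meant.
- stand: Wooden block 74 mm (x) by 268 mm (y), 26 mm high, fixed, turned up to 12 degrees. One row of four square pockets 50 x 50 mm, open at the top, at x = 0, y = -96, -32, +32, +96 mm in its frame; pocket floors 8 mm above the table (18 mm deep). Three hold a bottle; one, any of the four, is empty. Origin: centre of the underside; z up.
- racked_a_mid (a point): A nail polish bottle like the loose one (27 x 34 x 88 mm), standing in one of the stand's pockets from the start; which pocket varies. The point is half-way up its axis, 44 mm above its underside; axes as for the loose bottle.
- racked_b_mid (a point): A nail polish bottle like the loose one (27 x 34 x 88 mm), standing in one of the stand's pockets from the start; which pocket varies. The point is half-way up its axis, 44 mm above its underside; axes as for the loose bottle.
- racked_c_mid (a point): A nail polish bottle like the loose one (27 x 34 x 88 mm), standing in one of the stand's pockets from the start; which pocket varies. The point is half-way up its axis, 44 mm above its underside; axes as for the loose bottle.
Mind the look-alikes: they are no part of the job. What is shaped like the part that bears racked_c_mid but purple is not meant.

How it is judged:
At the end, for the whole second after the job is handed in: The table's bottle stands released and at rest on the floor of the empty pocket (middle 47-57 mm up), within 18 mm of its centre each way and 7 degrees of upright; the other three are within 20 mm of their starts, 7 degrees of upright and over 40 mm from it (x of polish_mid in the frame of stand between -0.018 and 0.018 m and z of polish_mid in the frame of stand between 0.047 and 0.057 m and (y of polish_mid in the frame of stand between -0.114 and -0.078 m or y of polish_mid in the frame of stand between -0.05 and -0.014 m or y of polish_mid in the frame of stand between 0.014 and 0.05 m or y of polish_mid in the frame of stand between 0.078 and 0.114 m) and angle between each of polish_mid, racked_a_mid, racked_b_mid, racked_c_mid's own z axis and vertical below 0.12 rad and contact force between polish and the fingers below 0.05 N and linear speed of polish below 0.02 m/s and distance of each of racked_a_mid, racked_b_mid, racked_c_mid from where it was at the start of the episode below 0.02 m and horizontal distance between polish_mid and racked_a_mid above 0.04 m and horizontal distance between polish_mid and racked_b_mid above 0.04 m and horizontal distance between polish_mid and racked_c_mid above 0.04 m); the robot touches nothing.
It fails at once if a bottle already in the stand is pulled out or knocked over (distance of any of racked_a_mid, racked_b_mid, racked_c_mid from where it was at the start of the episode above 0.03 m or angle between any of racked_a_mid, racked_b_mid, racked_c_mid's own z axis and vertical above 0.5 rad).
It also fails if it takes over 35 s, if anything falls off the work surface, if the arm or the gripper's body presses on something with over 40 N, if the wrist force passes 120 N, or if a joint passes its speed limit or range.

## Working session

There is one attempt and no reset: what is moved stays moved. The work goes in short steps, Python scripts to look and compute and a tool call to move; the robot and the scene stay as the last step left them, time stands still between calls to the robot, and variables do not carry over. Pictures are saved under pics/ and viewed, at most 10 in all, crops included, and the job is handed in when it is done.

Besides the shell and the picture viewer there is one more tool, called after "Emit:" in YAML: its name, and indented under it one key for each argument. arm_command: Moves the arm, as the interface text tells. Its arguments: {"type":"object","properties":{"steps":{"type":"array"},"force":{"type":"number"}},"required":["steps"]}

```bash
mkdir -p pics; cat > h.py <<'E'
import numpy as np, cv2
from station import *
def grab(n):
    m=camera_model(n); p,d=camera(n); return m,p,d
def cloud(m,d):
    h,w=d.shape; f=h/2/np.tan(np.radians(m["vfov"])/2)
    v,u=np.mgrid[:h,:w]; X=np.stack([(u-m["cx"])/f*d,(v-m["cy"])/f*d,d],-1)
    T=np.linalg.inv(np.array(m["world_to_cam"])); P=X@T[:3,:3].T+T[:3,3]; P[d<=0]=np.nan; return P
E
python3 - <<'E'
from h import *
for n in("scene","side"):
    m,p,d=grab(n); np.savez(n,p=p,P=cloud(m,d)); cv2.imwrite(f"pics/{n}0.png",p[...,::-1])
    print(n,m)
E
```

```text
scene {'vfov': 42.78880021728256, 'cx': 259.1361067250163, 'cy': 195.90298419326624, 'world_to_cam': array([[-0.32983915,  0.94402159, -0.00541973,  0.13982106],
       [ 0.83489851,  0.28902257, -0.46841267, -0.37213173],
       [-0.44062525, -0.15902577, -0.88349318,  1.31341529],
       [ 0.        ,  0.        ,  0.        ,  1.        ]])}
side {'vfov': 56.99346778062542, 'cx': 255.13451851860552, 'cy': 191.50654333127554, 'world_to_cam': array([[ 0.87945501,  0.47567012, -0.01722828, -0.43668259],
       [ 0.35353721, -0.67702514, -0.64548307, -0.10225196],
       [-0.31870099,  0.56158249, -0.76358024,  1.01904614],
       [ 0.        ,  0.        ,  0.        ,  1.        ]])}
```

View pics/scene0.png

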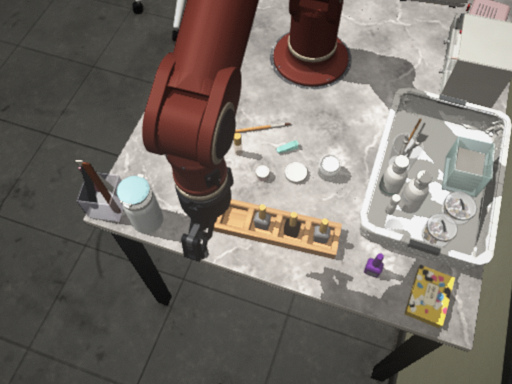

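View pics/side0.png

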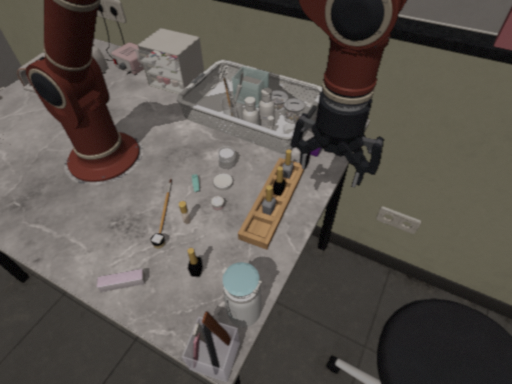

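The scene view shows the stand with bottles at about (262,217), (292,225) and (322,232); its left end pocket, near (235,213), is empty. Candidates on the table:
- Side (195,262): dark rectangular body with a slim gold cap. This fits the description.
- Side (184,212): the slim round bottle, excluded.
- Scene (375,265): the purple look-alike, excluded.

Next I'll confirm this in one crop and measure.

```bash
python3 - <<'E'
from h import *
z=np.load("side.npz");p,P=z["p"],z["P"]
cv2.imwrite("pics/crop.png",cv2.resize(p[150:290,160:320,::-1],None,fx=4.5,fy=4.2,interpolation=cv2.INTER_CUBIC))
def rep(P,win,zl,zh):
    a,b,c,d=win; Q=P[b:d,a:c].reshape(-1,3); Q=Q[(Q[:,2]>zl)&(Q[:,2]<zh)]
    print(win,len(Q),Q.mean(0).round(4),np.ptp(Q,axis=0).round(3), np.percentile(Q[:,2],[2,50,98]).round(3)); return Q
rep(P,(180,240,212,282),.045,.1); Q=rep(P,(180,240,212,282),.03,.042)
print(cv2.minAreaRect(Q[:,:2].astype(np.float32)*1000))
rep(P,(174,200,194,224),.03,.1)
for n in("side","scene"):
    z=np.load(n+".npz");p,P=z["p"],z["P"]
    hsv=cv2.cvtColor(p,cv2.COLOR_RGB2HSV)
    w=(hsv[...,0]>8)&(hsv[...,0]<24)&(hsv[...,1]>90)&(P[...,2]>.019)&(P[...,2]<.033)
    k,l,s,c=cv2.connectedComponentsWithStats(w.astype(np.uint8)); i=1+s[1:,4].argmax(); print(n,s[i])
    Q=P[l==i]; print(Q.mean(0), cv2.minAreaRect(Q[:,:2].astype(np.float32)*1000))
    # caps in stand area
    (cx,cy),_,_=cv2.minAreaRect(Q[:,:2].astype(np.float32)*1000)
    m=(P[...,2]>.06)&(P[...,2]<.105)&(np.hypot(P[...,0]-cx/1e3,P[...,1]-cy/1e3)<.15)
    k,l,s,c=cv2.connectedComponentsWithStats(m.astype(np.uint8))
    for i in range(1,k):
        if s[i,4]>8: print("cap",c[i].round(),s[i,4],P[l==i].mean(0).round(3))
E
```

```text
(180, 240, 212, 282) 113 [ 0.4491 -0.1788  0.0728] [0.014 0.015 0.044] [0.047 0.076 0.089]
(180, 240, 212, 282) 118 [ 0.4516 -0.1812  0.038 ] [0.028 0.035 0.012] [0.032 0.039 0.042]
((446.8900146484375, -177.5387725830078), (25.832111358642578, 31.939590454101562), 21.11329460144043)
(174, 200, 194, 224) 121 [ 0.3524 -0.0796  0.0558] [0.017 0.016 0.042] [0.031 0.058 0.072]
side [ 238  158   65   88 1266]
[0.51469187 0.04822467 0.0253177 ] ((510.13079833984375, 72.93413543701172), (74.73491668701172, 268.61767578125), 4.948678016662598)
cap [288. 156.] 81 [0.504 0.166 0.082]
cap [280. 173.] 78 [0.51  0.102 0.082]
cap [269. 192.] 90 [0.515 0.037 0.082]
scene [ 214  200  127   56 1805]
[0.515087   0.08115062 0.02560597] ((510.8540954589844, 72.50003814697266), (73.91152954101562, 265.063720703125), 5.127208232879639)
cap [262. 210.] 87 [0.516 0.039 0.085]
cap [293. 218.] 90 [0.511 0.105 0.085]
cap [324. 224.] 93 [0.504 0.167 0.084]
```

View pics/crop.png

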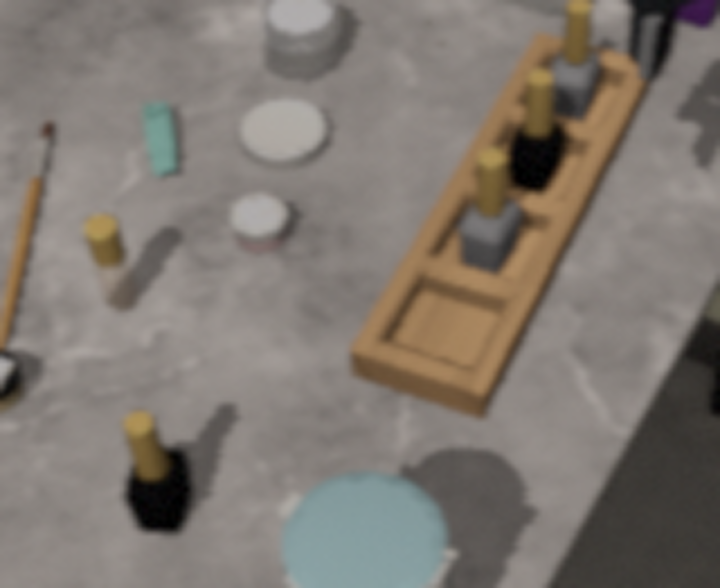

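The crop shows the loose bottle as a dark body with a gold cap, around (155,480). The slim round bottle is at (105,260), and the stand's near-end pocket at (445,320) is empty. Both views agree on the stand pose: centre (0.5105, 0.0727), turned 5°. That puts the pocket at about (0.519, -0.023). The bottle is at about (0.447, -0.178), turned 21°.

```bash
python3 - <<'E'
from h import *
s=read_state(); print(s["time"],s["tcp_pos"],s["tcp_rot"],s["width"])
P=np.load("side.npz")["P"]
Q=P[262:300,222:262].reshape(-1,3); Q=Q[Q[:,2]>.05]; print("jar",np.nanpercentile(Q,[2,50,98],axis=0).round(3))
E
```

```text
0.1 [ 6.49341056e-01 -5.07563102e-06  2.47214666e-01] [-0.00083302  0.70708685  0.70712571 -0.00084765] 0.08503249021744808
jar [[ 0.552 -0.234  0.096]
 [ 0.585 -0.209  0.145]
 [ 0.615 -0.177  0.147]]
```

Emit:
arm_command:
  steps:
    - [0,-5,-4.5,0,7]
    - [0,-10,-9,0,14]
    - [0,-15,-13.5,0,21]
    - [0,-20.2,-17.8,-3,21]
    - [0,-20.2,-17.8,-8,21]
    - [0,-20.2,-17.8,-8,21]
    - [0,-20.2,-17.8,-8,21]
    - [0,-20.2,-17.8,-8,21]
  force: 30

```text
time: 0.9
tcp_pos: [0.4471, -0.1784, 0.1676]
tcp_rot: [-0.001, 0.567, 0.824, -0.0]
force: [1.3, 0.8, 0.0]
width: 0.0854
finger_force: 0.0
```

```bash
cat > w.py <<'E'
import sys
from h import *
s=read_state(); m,p,d=grab("wrist"); np.savez(sys.argv[1],p=p,d=d)
cv2.imwrite(f"pics/{sys.argv[1]}.png",p[...,::-1])
f=192/np.tan(np.radians(m["vfov"])/2); T=np.linalg.inv(m["world_to_cam"])
v,u=np.mgrid[:384,:512]; x=u-m["cx"];y=v-m["cy"]; r=np.hypot(x,y)+1e-9; t=r/f
k=np.tan(t)/r; X=np.stack([x*k*d,y*k*d,d],-1); P=X@T[:3,:3].T+T[:3,3]; P[(d<=0)|(t>1.4)]=np.nan
hsv=cv2.cvtColor(p,cv2.COLOR_RGB2HSV)
print(s["tcp_pos"],s["width"],"campos",T[:3,3])
g=(hsv[...,0]>8)&(hsv[...,0]<30)&(hsv[...,1]>90)&(P[...,2]>.05)&(P[...,2]<.11)
k,l,st,c=cv2.connectedComponentsWithStats(g.astype(np.uint8))
for i in range(1,k):
    if st[i,4]>25:
        Q=P[l==i]; print(c[i].round(),st[i,4],Q.mean(0).round(4),Q.min(0).round(3),Q.max(0).round(3))
E
python3 w.py w1
```

```text
[ 0.44705138 -0.17840071  0.16761665] 0.08541724426429692 campos [ 0.42017389 -0.104937    0.29377695]
[410.   2.] 82 [0.5132 0.0328 0.0622] [0.508 0.031 0.053] [0.519 0.035 0.073]
[177.  37.] 504 [ 0.3509 -0.0777  0.0684] [ 0.341 -0.086  0.05 ] [ 0.358 -0.069  0.073]
[248. 203.] 261 [ 0.4451 -0.1754  0.0878] [ 0.438 -0.182  0.076] [ 0.452 -0.169  0.09 ]
```

View pics/w1.png

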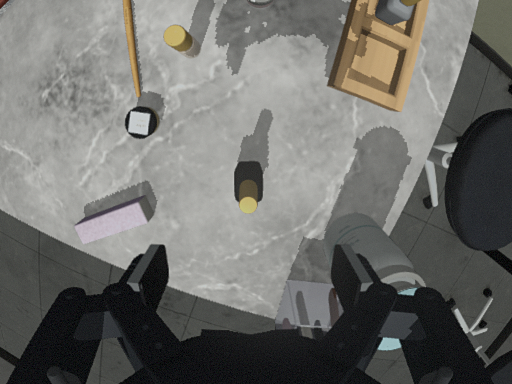

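The wrist view shows the cap top at (248,203), which is (0.445, -0.176, 0.088), and the body is square to the fingers. I'll descend onto the cap and close.

Emit:
arm_command:
  steps:
    - [0,-0.15,0.2,-3,0]
    - [0,-0.15,0.2,-6,0]
    - [0,-0.15,0.2,-9,0]
    - [0,-0.15,0.2,-10.4,0]
    - [0,-0.15,0.2,-10.4,0]
    - [0,-0.15,0.2,-10.4,0]
    - [130,-0.15,0.2,-10.4,0]
    - [190,-0.15,0.2,-10.4,0]
    - [255,-0.15,0.2,-10.4,0]
    - [255,-0.15,0.2,-10.4,0]
    - [255,-0.15,0.2,-10.4,0]
    - [255,-0.15,0.2,-10.4,0]
    - [255,-0.15,0.2,-10.4,0]
    - [255,-0.15,0.2,-10.4,0]
  force: 30

```text
time: 2.35
tcp_pos: [0.4464, -0.176, 0.0642]
tcp_rot: [-0.0, 0.566, 0.824, -0.0]
force: [-0.1, -0.1, -0.3]
width: 0.0109
finger_force: 32.2
```

Emit:
arm_command:
  steps:
    - [255,0,0,3,0]
    - [255,0,0,6,0]
    - [255,0,0,9,0]
    - [255,1.5,3,10,-4]
    - [255,3,6.5,10,-8]
    - [255,5,10,10,-12]
    - [255,6.5,13.5,10,-16]
    - [255,7.25,15.3,10,-16]
    - [255,7.25,15.3,10,-16]
    - [255,7.25,15.3,10,-16]
    - [255,7.25,15.3,10,-16]

```text
time: 3.45
tcp_pos: [0.5182, -0.025, 0.1642]
tcp_rot: [0.0, 0.677, 0.736, -0.001]
force: [0.7, 0.9, 0.1]
width: 0.0112
finger_force: 32.3
```

```bash
python3 w.py w2; python3 - <<'E'
from h import *
m,p,d=grab("side"); P=cloud(m,d)
cv2.imwrite("pics/s2.png",cv2.resize(p[90:250,200:340,::-1],None,fx=4.5,fy=3.7))
t=read_state()["tcp_pos"]
near=np.hypot(P[...,0]-t[0],P[...,1]-t[1])<.035
for a,b in((.09,.12),(.12,.134),(.137,.15)):
    Q=P[near&(P[...,2]>a)&(P[...,2]<b)]; print(a,b,len(Q),Q.mean(0).round(4),Q.min(0).round(3),Q.max(0).round(3))
E
```

```text
[ 0.51817346 -0.02503595  0.1641517 ] 0.011187562536239986 campos [0.51255192 0.05356722 0.29010104]
[250.  27.] 620 [0.5081 0.1031 0.0867] [0.5   0.098 0.05 ] [0.516 0.113 0.099]
[248. 118.] 379 [0.5124 0.0408 0.0955] [0.506 0.034 0.058] [0.519 0.048 0.098]
[257. 198.] 27 [ 0.5225 -0.0095  0.1062] [ 0.516 -0.011  0.104] [ 0.529 -0.009  0.11 ]
[ 72. 232.] 399 [ 0.3522 -0.0738  0.0652] [ 0.341 -0.084  0.05 ] [ 0.358 -0.067  0.073]
0.09 0.12 70 [ 0.5249 -0.0351  0.1117] [ 0.51  -0.042  0.102] [ 0.533 -0.013  0.12 ]
0.12 0.134 55 [ 0.5247 -0.0369  0.127 ] [ 0.511 -0.042  0.12 ] [ 0.533 -0.016  0.134]
0.137 0.15 75 [ 0.5209 -0.0338  0.1409] [ 0.508 -0.042  0.137] [ 0.532 -0.022  0.15 ]
```

View pics/w2.png

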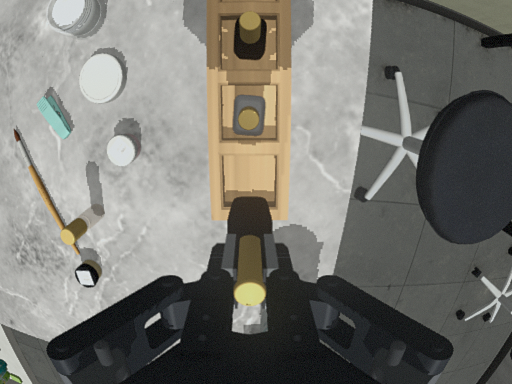

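View pics/s2.png

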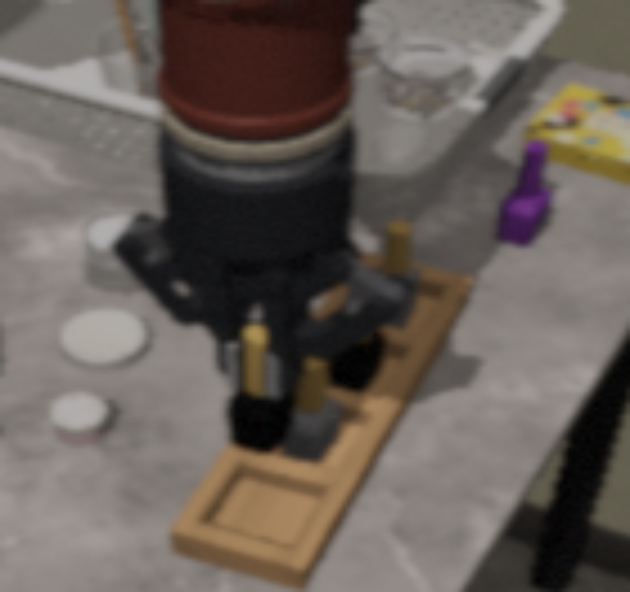

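The bottle hangs upright, and its neighbour's measured position, (0.512, 0.041), matches the stand model. The body is at wrist pixel (250,215), just ahead of the empty pocket in the line of sight. I'll lower it.

Emit:
arm_command:
  steps:
    - [255,0,0.2,-3,0]
    - [255,0,0.2,-5,0]
    - [255,0,0.2,-6.5,0]
    - [255,0,0.2,-7.5,0]
    - [255,0,0.2,-8.3,0]
    - [255,0,0.2,-9,0]
    - [255,0,0.2,-9.1,0]
    - [255,0,0.2,-9.1,0]
    - [255,0,0.2,-9.1,0]

```text
time: 4.45
tcp_pos: [0.5194, -0.0209, 0.0738]
tcp_rot: [0.0, 0.676, 0.737, 0.0]
force: [-0.2, 0.0, -0.5]
width: 0.0109
finger_force: 32.3
```

```bash
python3 - <<'E'
from h import *
m,p,d=grab("side"); P=cloud(m,d)
cv2.imwrite("pics/s3.png",cv2.resize(p[130:250,220:320,::-1],None,fx=5,fy=5))
E
```

```text
(no output)
```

View pics/s3.png

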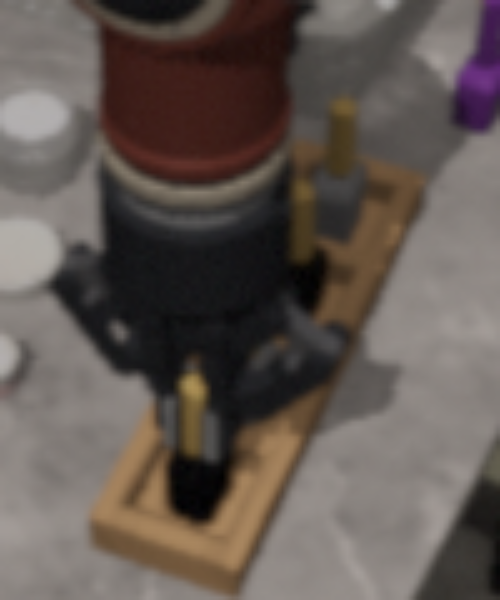

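The bottle is inside the pocket, with its body at crop pixel (195,485). I'll release it and go straight up.

Emit:
arm_command:
  steps:
    - [255,0,0,-0.1,0]
    - [255,0,0,-0.1,0]
    - [180,0,0,-0.1,0]
    - [120,0,0,-0.1,0]
    - [60,0,0,-0.1,0]
    - [0,0,0,-0.1,0]
    - [0,0,0,-0.1,0]
    - [0,0,0,-0.1,0]
    - [0,0,0,2,0]
    - [0,0,0,5,0]
    - [0,0,0,9,0]
    - [0,0,0,13,0]
    - [0,0,0,17,0]
    - [0,0,0,17,0]
    - [0,0,0,17,0]
    - [0,0,0,17,0]

```text
time: 6.1
tcp_pos: [0.5179, -0.021, 0.242]
tcp_rot: [-0.001, 0.676, 0.737, -0.001]
force: [-0.1, -0.1, -0.4]
width: 0.0855
finger_force: 0.0
```

```bash
python3 w.py w4; python3 - <<'E'
from h import *
print(read_state()["width"],read_state()["force"])
c,s=np.cos(np.radians(5)),np.sin(np.radians(5))
for n in("side","scene"):
    m,p,d=grab(n); P=cloud(m,d)
    if n=="side": cv2.imwrite("pics/s4.png",cv2.resize(p[130:250,220:320,::-1],None,fx=5,fy=5))
    m=(P[...,2]>.06)&(P[...,2]<.105)&(np.hypot(P[...,0]-.51,P[...,1]-.073)<.15)
    k,l,st,cc=cv2.connectedComponentsWithStats(m.astype(np.uint8))
    for i in range(1,k):
        if st[i,4]>8:
            q=P[l==i]; a=q.mean(0); x,y=a[0]-.5105,a[1]-.0727
            print(n,st[i,4],a.round(3),"stand",round(c*x+s*y,4),round(-s*x+c*y,4),"top",q[:,2].max().round(4))
E
```

```text
[ 0.51786669 -0.02098099  0.2419577 ] 0.08554421856995446 campos [0.51228261 0.05746261 0.36807865]
[249.   1.] 38 [0.5015 0.1621 0.0605] [0.495 0.161 0.055] [0.507 0.165 0.067]
[250.  50.] 282 [0.5079 0.1037 0.0877] [0.499 0.098 0.05 ] [0.515 0.118 0.098]
[249. 117.] 185 [0.5124 0.041  0.0957] [0.506 0.034 0.078] [0.519 0.048 0.098]
[251. 177.] 301 [ 0.5195 -0.0176  0.0864] [ 0.512 -0.027  0.05 ] [ 0.527 -0.013  0.098]
[105. 208.] 249 [ 0.3516 -0.0741  0.0662] [ 0.34  -0.084  0.05 ] [ 0.358 -0.067  0.073]
0.08561662966547837 [-0.30272572  0.59463727 -0.03330252]
side 21 [0.508 0.166 0.074] stand 0.0053 0.0935 top 0.0884
side 63 [0.51  0.101 0.078] stand 0.002 0.028 top 0.0963
side 91 [0.515 0.037 0.082] stand 0.001 -0.0361 top 0.0975
side 86 [ 0.522 -0.024  0.083] stand 0.0031 -0.0975 top 0.0976
scene 92 [ 0.522 -0.021  0.084] stand 0.0037 -0.0947 top 0.1007
scene 87 [0.515 0.039 0.085] stand 0.002 -0.0341 top 0.0992
scene 90 [0.511 0.105 0.085] stand 0.003 0.0319 top 0.0992
scene 95 [0.504 0.167 0.084] stand 0.002 0.0947 top 0.0986
```

View pics/s4.png

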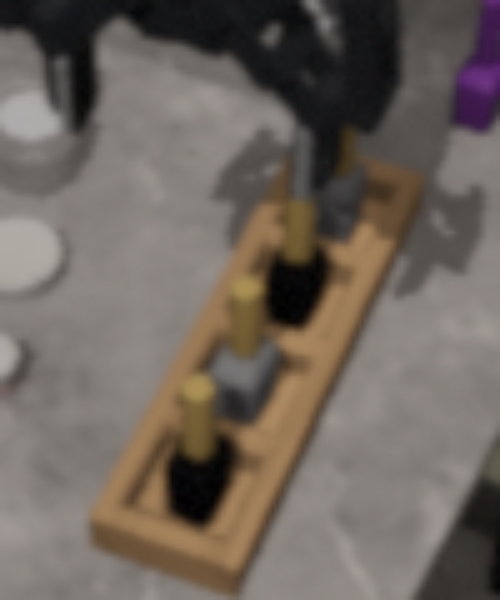

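All four bottles stand upright in their pockets with equal top heights. The placed one, at crop pixel (197,450), is seated near its pocket centre, and the gripper is clear.

```bash
python3 -c "from station import *; print(job_done())"
```

```text
the job is handed in; nothing more can be done
None
```

The loose bottle now stands upright on the floor of the empty end pocket, within a few millimetres of its centre, the other three have not moved measurably, and I handed the job in at about 6 s; the hand-in gave no verdict.

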